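# Stand the blue glaze test tile on its foot on the kiln shelf

## Task

Take the blue-glazed test tile off its sloping wooden rest and stand it upright on its bare clay foot (one of its short ends, glazed end up) in the middle of the buff square kiln shelf, ready for firing. Leave the green and the white tile lying on their rests.

Things in the scene. Friction and masses are not known exactly. Their poses are not given: they have to be found in the camera images.
- tile_blue_centre (a point): Centre of the blue tile: loose slab 80 (x) x 54 (y) x 18 mm (z), 0.15 to 0.26 kg, blue but for 24 mm of bare terracotta at its -x end, the foot. x: from foot to glazed end; z: out of its upper face. It starts lying at a 40 degree slope, foot low and towards the robot, centre 63 mm up, on a fixed 30 mm wide rest with a 10 mm toe lip; its long sides overhang 12 mm with free space beside and below.
- shelf_middle (a point): Middle of the upper surface of the kiln shelf, a fixed flat square slab 170 x 170 mm, 20 mm thick, buff with a paler 90 mm square patch in the middle (flush, no step). z points up. A tile standing on it on its foot has its centre 40 mm above this point; it may face any way.
- tile_green_centre (a point): Green glazed test tile, same size, lying the same way on its own wooden rest (foot 110 mm long, 30 mm wide, under the tile); a bystander. The point is the tile's centre, axes as for the blue one.
- tile_white_centre (a point): White glazed test tile, same size, lying the same way on its own wooden rest (foot 110 mm long, 30 mm wide, under the tile); a bystander. The point is the tile's centre, axes as for the blue one.
There are look-alikes about, which are no part of the job. Of the things that look like the part that bears shelf_middle, the middle-sized one is meant. What is shaped like the part that bears tile_blue_centre but yellow is not meant.

How it is judged:
At the end, for the whole second after the job is handed in: The blue tile stands by itself on its foot on the kiln shelf, glazed end up, its length within 10 degrees of vertical, its centre within 20 mm (horizontally) of the shelf's middle and 32 to 48 mm above the shelf's top (angle between tile_blue_centre's own x axis and vertical below 0.175 rad and horizontal distance between tile_blue_centre and shelf_middle below 0.02 m and z of tile_blue_centre in the frame of shelf_middle between 0.032 and 0.048 m); the robot touches nothing.
It fails at once if the green tile is moved more than 20 mm (distance of tile_green_centre from where it was at the start of the episode above 0.02 m).
It fails at once if the white tile is moved more than 20 mm (distance of tile_white_centre from where it was at the start of the episode above 0.02 m).
It also fails if it takes over 43 s, if anything falls off the work surface, if the arm or the gripper's body presses on something with over 40 N, if the wrist force passes 120 N, or if a joint passes its speed limit or range.

## Robot

A 7-joint arm with a two-finger parallel gripper is mounted at the origin on the work surface. World frame = base frame: x ahead of the robot, y to its left, z up, the work surface at z = 0. Lengths are in m, angles in rad, forces in N, time in s.
With the tool pointing down it reaches from about 0.425 to 0.95 m from the base axis. Payload 16.7 kg.
Tool frame: the origin (TCP) lies at the very end of the fingers, on their centre line; the grasp point (between the pads) lies r.hold_point_z behind it (r.hold_point_z is the distance from the TCP to the grasp point, in m); z points along the fingers, x is the direction in which the jaws open and shut, and the axes are right-handed (so a half turn about z gives the same grasp; the last joint's range is limited). The gripper opens to 94 mm and grips with 3 to 60 N. Pads are 16 mm wide; open, the fingers measure 119 mm over their backs; the gripper's body (75 mm by 177 mm) begins 78 mm behind the grasp point.
Start: joints at [-1.496, 0.426, 0.074, 1.606, -0.034, 1.111, -0.067], TCP at [0.15, 0.658, 0.18] pointing down, gripper open.
Joint ranges: [-2.85, 2.85], [-0.5, 2.14], [-1.23, 1.37], [0.21, 2.46], [-1.02, 4.16], [0.16, 2.05], [-2.73, 2.73]. Speed limits (rad/s): [1.89, 1.89, 2.39, 2.39, 3.01, 3.01, 3.01].

## Interface

Orientations are given as a unit quaternion [w, x, y, z].
In Python, from cell import r, imaging gives the robot as it stands. Calls block until the motion is done:
- r.move_to(position, orientation): joint-space move of the TCP to a pose.
- r.move_l(position, orientation=None, v=0.15): straight line of the TCP; orientation=None keeps the orientation; v is the mean speed in m/s.
- r.move_joints(angles): joint-space move.
- r.gripper_to(opening, grip_force=None): finger opening in m; grip_force is the grip in N (None keeps the last); returns when the fingers have stopped.
- r.sleep(seconds).
- r.inverse_kinematics(position, orientation): joint angles nearest the present ones, or None.
- r.read_state(): the state.
- imaging.grab_frame(name): name is "scene" or "side" or "wrist"; returns a dict with "img" (400x640x3 uint8, red, green, blue), "intrinsics" (3x3 intrinsics, pixels), "rvec" (rotation vector, rad) and "tvec" (3), from world to camera coordinates, as OpenCV has them. Camera axes: x right, y down, z forward; pixel columns grow to the right and rows downward; lengths in m; the calibration is good to about 2 mm. A picture is of the moment at which its call begins. There is no depth.
A pose or a line that the arm cannot do raises r.Unreachable and nothing moves.
- r.finish_job(): hands the job in, once; it reports no verdict.
The state is a dict: "time_s": time; "joints": joint angles; "joint_velocities": joint speeds; "effort": joint torques, N m; "tool_pos": TCP position; "tool_rot": TCP orientation; "force": force on the tool from outside, world axes, zero at the start; "moment": the same for the moment, N m; "opening": finger opening in m.
Only numpy, scipy, OpenCV 4.12 (cv2) and the standard library are available. Lean on these libraries where they do the work, as an engineer would, in place of code of your own. Each camera call takes 0.05 s, during which the arm holds its last target. There are 200 camera calls.

## Working session

There is one attempt and no reset: what is moved stays moved. The work goes in short steps, each a Python script; the robot and the scene stay as the last script left them, time stands still between calls to the robot, and variables do not carry over. Pictures are saved under pics/ and viewed, about 8 in all and at most 12, crops included, and the job is handed in when it is done.

```bash
mkdir -p pics; ls
python3 - <<'E'
from cell import r, imaging
import cv2, numpy as np, pickle
d={n:imaging.grab_frame(n) for n in("scene","side","wrist")}
pickle.dump(d,open("f0.pkl","wb"))
for n in d:
    cv2.imwrite(f"pics/{n}0.png",d[n]["img"][...,::-1]); R=cv2.Rodrigues(np.array(d[n]["rvec"]))[0]
    print(n,-R.T@np.array(d[n]["tvec"]).ravel(),R[2])
print(r.hold_point_z,r.read_state())
E
```

```text
pics
scene [0.90144843 0.16164328 0.76033493] [-0.53612609 -0.19527191 -0.82124156]
side [ 0.01033687 -0.70157892  0.54345568] [ 0.48423353  0.73161572 -0.47985031]
wrist [0.08507932 0.67075037 0.38460072] [ 0.22316957 -0.05137978 -0.9734246 ]
0.0188 {'time_s': 0.15, 'joints': array([-1.49652623,  0.42656957,  0.07388099,  1.60645567, -0.0340858 ,
        1.11081269, -0.06712452]), 'joint_velocities': array([-0.00125576, -0.00074137,  0.00041666, -0.00123976, -0.00011869,
       -0.00057881,  0.00061584]), 'effort': array([ 4.98822119e-03, -9.36286283e+01,  3.67015377e+00, -4.54426754e+01,
       -4.86437324e-02,  1.81286439e-02,  1.60886334e-04]), 'tool_pos': array([0.14975122, 0.65780095, 0.17965168]), 'tool_rot': array([ 3.39249297e-04,  7.81657803e-01,  6.23707332e-01, -3.57447297e-04]), 'force': array([0.26967039, 0.21778171, 0.62059176]), 'moment': array([ 0.01411642, -0.08092694,  0.01814286]), 'opening': 0.09402149922605285}
```

View pics/scene0.png

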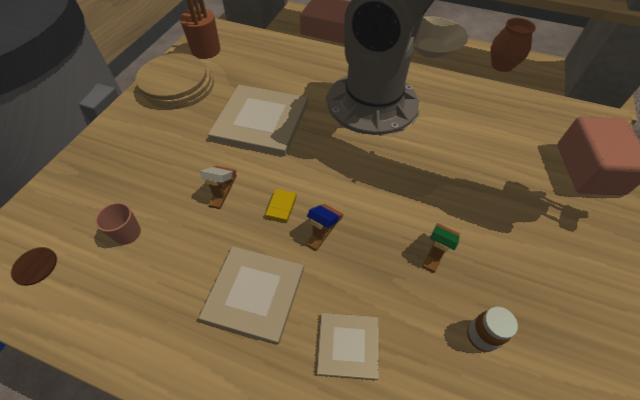

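View pics/side0.png

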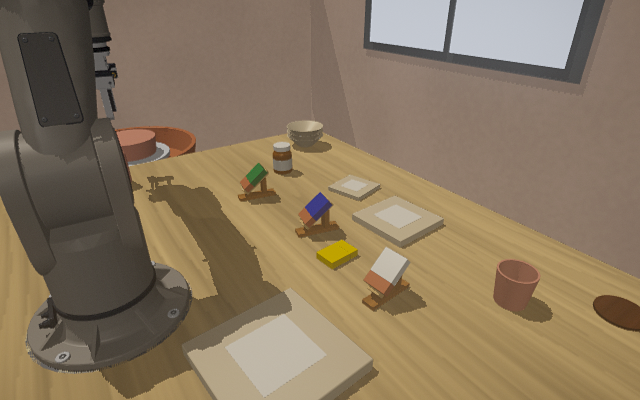

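Three square slabs could be the shelf: upper left (258,118), centre (253,290) and bottom (348,346) in the scene view. Next I measure their sizes and look at the tile enlarged.

```bash
cat > h.py <<'E'
import numpy as np, cv2, pickle
def ray(f,px):
    R=cv2.Rodrigues(np.array(f["rvec"],float))[0]; t=np.array(f["tvec"],float).ravel()
    d=(np.linalg.inv(f["intrinsics"])@np.c_[np.atleast_2d(px),np.ones(len(np.atleast_2d(px)))].T).T@R
    return -R.T@t, d
def onplane(f,px,z):
    c,d=ray(f,px); return c+d*((z-c[2])/d[:,2])[:,None]
def proj(f,P): return cv2.projectPoints(np.atleast_2d(P).astype(float),np.array(f["rvec"],float),np.array(f["tvec"],float),np.array(f["intrinsics"]),None)[0].reshape(-1,2)
def quad(mask):
    c=max(cv2.findContours(mask.astype(np.uint8),0,2)[0],key=cv2.contourArea); h=cv2.convexHull(c)
    for e in np.linspace(.01,.15,60):
        q=cv2.approxPolyDP(h,e*cv2.arcLength(h,True),True)[:,0]
        if len(q)<=4: break
    return q.astype(float),cv2.contourArea(c)
E
python3 - <<'E'
from h import *
d=pickle.load(open("f0.pkl","rb"))
for n,seeds in (("scene",[(258,118),(253,290),(348,346)]),("side",[(276,355),(398,217),(355,186)])):
    f=d[n];im=f["img"]
    hsv=cv2.cvtColor(im,cv2.COLOR_RGB2HSV)
    for s in seeds:
        c=hsv[s[1],s[0]].astype(int)
        m=(abs(hsv.astype(int)-c)<[12,18,14]).all(2)
        l=cv2.connectedComponents(m.astype(np.uint8))[1]; q,a=quad(l==l[s[1],s[0]])
        P=onplane(f,q,.02); print(n,s,c,q.tolist(),a,"\n  centre",P.mean(0).round(4),"edges",np.linalg.norm(P-np.roll(P,1,0),axis=1).round(4))
    b=(hsv[...,0]>105)&(hsv[...,0]<135)&(hsv[...,1]>120)
    l,st=cv2.connectedComponentsWithStats(b.astype(np.uint8))[1:3]
    print(n,"blue",[x.tolist() for x in st[1:] if x[4]>40])
def crop(n,x,y,w,h,k): return cv2.resize(d[n]["img"][y:y+h,x:x+w,::-1],None,fx=k,fy=k,interpolation=cv2.INTER_CUBIC)
cv2.imwrite("pics/crop1.png",np.hstack([crop("scene",295,190,60,72,6.5),crop("side",285,182,60,72,6.5)]))
E
```

```text
scene (258, 118) [ 20  45 164] [[248.0, 98.0], [285.0, 105.0], [273.0, 131.0], [233.0, 124.0]] 1121.5 
  centre [ 0.1963 -0.2861  0.02  ] edges [0.1162 0.1177 0.1123 0.1192]
scene (253, 290) [ 20  45 164] [[241.0, 266.0], [280.0, 276.0], [265.0, 316.0], [225.0, 304.0]] 1711.5 
  centre [ 0.6834 -0.0644  0.02  ] edges [0.0871 0.0892 0.0891 0.0872]
scene (348, 346) [ 21  43 167] [[334.0, 327.0], [364.0, 330.0], [364.0, 361.0], [332.0, 358.0]] 982.0 
  centre [0.7147 0.1565 0.02  ] edges [0.0577 0.0593 0.0571 0.0604]
scene blue [[308, 206, 31, 21, 408]]
side (276, 355) [ 21  32 191] [[284.0, 314.0], [326.0, 354.0], [263.0, 396.0], [225.0, 347.0]] 4272.0 
  centre [ 0.2036 -0.2797  0.02  ] edges [0.1199 0.1182 0.1205 0.1174]
side (398, 217) [ 19  33 193] [[420.0, 217.0], [397.0, 227.0], [374.0, 214.0], [396.0, 204.0]] 544.5 
  centre [ 0.6809 -0.0659  0.02  ] edges [0.0874 0.0842 0.082  0.0872]
side (355, 186) [ 19  32 193] [[367.0, 184.0], [357.0, 190.0], [341.0, 185.0], [351.0, 179.0]] 145.0 
  centre [0.7042 0.1441 0.02  ] edges [0.0589 0.0531 0.0572 0.0545]
side blue [[305, 193, 23, 24, 264]]
```

View pics/crop1.png

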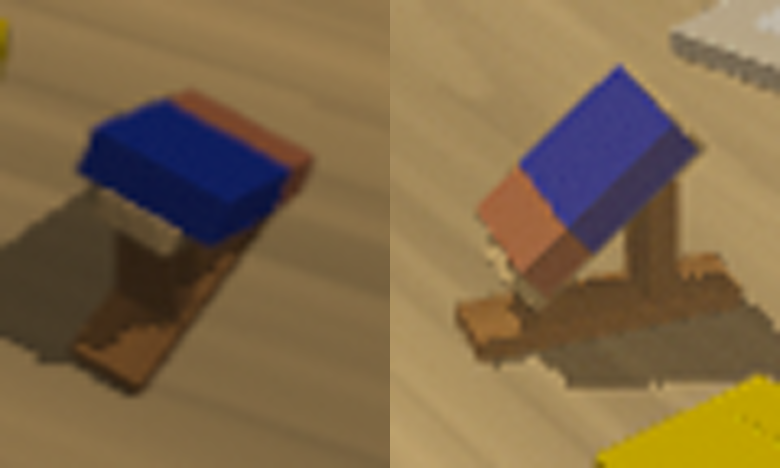

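The crop shows the blue tile (scene ≈(322,216), side ≈(315,208)), with its terracotta foot towards the robot. Its upper face corners can be read in both views. The slabs' patches measure 117, 88 and 58 mm, so the middle-sized one is the centre slab at scene (253,290), whose 90 mm patch fits. The yellow slab at scene (281,205) is the decoy. Next I triangulate the tile corners and check IK.

```bash
cat > plan.py <<'E'
from h import *
from scipy.spatial.transform import Rotation as Ro
def quat(yaw,tilt):
    "approach = tilt rad from straight down towards heading yaw; jaws horizontal, across the heading"
    u=np.array([np.cos(yaw),np.sin(yaw),0]); z=np.sin(tilt)*u-np.cos(tilt)*np.array([0,0,1.])
    x=np.array([-np.sin(yaw),np.cos(yaw),0]); 
    R=np.c_[x,np.cross(z,x),z]; q=Ro.from_matrix(R).as_quat(); return q[[3,0,1,2]],z
E
python3 - <<'E'
from plan import *
from cell import r
d=pickle.load(open("f0.pkl","rb"))
S=np.array([(222,212),(97,130),(185,92),(313,158)],float)/6.5+[295,190]-.42
T=(np.array([(620,65),(670,130),(523,275),(478,212)],float)-[390,0])/6.5+[285,182]-.42
c1,d1=ray(d["scene"],S);c2,d2=ray(d["side"],T);P=[]
for a,b in zip(d1,d2):
    s=np.linalg.lstsq(np.c_[a,-b],c2-c1,rcond=None)[0]; p,q=c1+s[0]*a,c2+s[1]*b; P.append((p+q)/2); print(P[-1].round(4),"gap",np.linalg.norm(p-q).round(4))
P=np.array(P); x=(P[0]+P[1]-P[2]-P[3])/2; y=(P[0]+P[3]-P[1]-P[2])/2
n=np.cross(x,y);n/=np.linalg.norm(n); C=P.mean(0)-.009*n
print("len",np.linalg.norm(x),"wid",np.linalg.norm(y),"slope",np.degrees(np.arcsin(x[2]/np.linalg.norm(x))),"yaw x",np.degrees(np.arctan2(x[1],x[0])),"yaw from y",np.degrees(np.arctan2(-y[0],y[1])),"C",C)
yaw=np.arctan2(x[1],x[0])
for t in(-10,0,10):
  q,z=quat(yaw,np.radians(t)); print("pick",t,[r.inverse_kinematics(C+z*r.hold_point_z+[0,0,h],q) is not None for h in(0,.1)])
sh=np.array([.6825,-.065,.06])
for t in(40,50,60):
  for yw in (yaw,np.arctan2(sh[1],sh[0]),yaw/2):
    q,z=quat(yw,np.radians(t)); print("place",t,np.degrees(yw),[None if (k:=r.inverse_kinematics(sh+z*r.hold_point_z+[0,0,h],q)) is None else k.round(2) for h in(0,.1)])
E
```

```text
[0.5118 0.0415 0.0922] gap 0.0028
[ 0.4976 -0.0098  0.0911] gap 0.0009
[0.4399 0.0018 0.0414] gap 0.0008
[0.4507 0.0537 0.0407] gap 0.0011
len 0.07889763333117293 wid 0.05313084807078288 slope 39.883691619641674 yaw x -11.348863626632248 yaw from y -13.579047448179848 C [0.48061025 0.02047391 0.05943262]
pick -10 [True, True]
pick 0 [True, True]
pick 10 [True, True]
place 40 -11.348863626632248 [array([-0.04,  0.43, -0.07,  2.26,  2.36,  0.31, -1.04]), array([-0.17,  0.23,  0.07,  2.22,  1.47,  0.18, -0.13])]
place 40 -5.440332031005506 [array([ 0.36,  0.46, -0.47,  2.25,  2.29,  0.35, -0.74]), array([ 0.38,  0.26, -0.48,  2.19,  1.52,  0.21, -0.01])]
place 40 -5.674431813316124 [array([ 0.34,  0.46, -0.46,  2.25,  2.29,  0.35, -0.75]), array([ 0.21,  0.24, -0.3 ,  2.2 ,  1.52,  0.17, -0.04])]
place 50 -11.348863626632248 [array([-0.03,  0.49, -0.12,  2.36,  2.63,  0.63, -1.32]), array([-0.28,  0.26,  0.16,  2.34,  2.5 ,  0.37, -1.2 ])]
place 50 -5.440332031005506 [array([ 0.1 ,  0.49, -0.19,  2.37,  2.82,  0.61, -1.34]), array([ 0.01,  0.26, -0.09,  2.34,  2.72,  0.35, -1.26])]
place 50 -5.674431813316124 [array([ 0.1 ,  0.49, -0.19,  2.37,  2.81,  0.61, -1.34]), array([-0.  ,  0.26, -0.07,  2.34,  2.71,  0.35, -1.26])]
place 60 -11.348863626632248 [array([-0.37,  0.64,  0.23,  2.45,  2.83,  0.94, -1.7 ]), array([ 0.72,  0.54, -1.03,  2.39,  2.39,  0.92, -0.82])]
place 60 -5.440332031005506 [array([-0.2 ,  0.62,  0.13,  2.46,  3.  ,  0.97, -1.65]), array([ 0.81,  0.53, -1.02,  2.4 ,  2.55,  0.81, -0.84])]
place 60 -5.674431813316124 [array([-0.21,  0.62,  0.14,  2.46,  2.99,  0.97, -1.65]), array([ 0.81,  0.53, -1.02,  2.4 ,  2.55,  0.81, -0.84])]
```

Corners triangulate with gaps of 3 mm or less, the slope comes out at 39.9° and the size at 79×53 mm. For z I use the stated 63 mm. I grasp across the width with the tool vertical, and will tip it 50° outward later.

Run:
```python
from plan import *
from cell import r, imaging
C=np.array([.4806,.0205,.063]); yaw=np.radians(-12.3)
q,z=quat(yaw,0); g=C+z*r.hold_point_z
q2=(Ro.from_quat(q[[1,2,3,0]])*Ro.from_euler('z',np.pi)).as_quat()[[3,0,1,2]]
for k in(q,q2): print(r.inverse_kinematics(g+[0,0,.12],k))
r.move_to(g+[0,0,.12],q); r.move_l(g,v=.1)
s=r.read_state(); print(s["time_s"],s["tool_pos"]-g,s["force"])
r.gripper_to(.045,25); s=r.read_state(); print("closed",s["opening"],s["force"])
r.move_l(g+[0,0,.14],v=.1); s=r.read_state(); print(s["time_s"],s["opening"],s["force"],s["joints"].round(2))
d={n:imaging.grab_frame(n) for n in("scene","side","wrist")}; pickle.dump(d,open("f1.pkl","wb"))
def crop(n,P):
    u,v=proj(d[n],P)[0].astype(int); u=np.clip(u,70,570);v=np.clip(v,80,320); return cv2.resize(d[n]["img"][v-80:v+80,u-65:u+65,::-1],None,fx=3,fy=3,interpolation=cv2.INTER_CUBIC)
cv2.imwrite("pics/lift.png",np.hstack([crop("scene",C+[0,0,.1]),crop("side",C+[0,0,.1])]))
```

```text
[-0.87595571  0.1420465   0.77719416  2.07976976 -0.12117858  0.96367765
  1.32166084]
[-1.0132342   0.16519825  0.94228269  2.08455806 -0.16247093  0.96554347
 -1.76996205]
4.0417 [0.00038648 0.00010461 0.00047342] [0.14944084 0.38795345 0.31417026]
closed 0.05341601121250908 [-0.61721063 -0.42066661  1.1357944 ]
6.3 0.053818409825536796 [-0.19350035 -0.07106713 -2.01614172] [-0.9   0.11  0.79  2.06 -0.09  1.01  1.29]
```

View pics/lift.png

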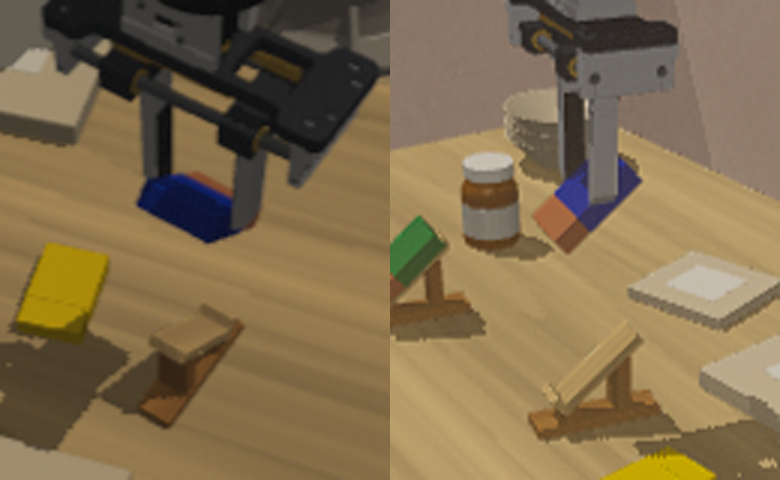

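Tile is held (opening 53.8 mm, about 2 N of weight) at an unchanged slope, and the rest is empty. Next I tilt and carry it above the shelf, and measure the slope there.

Run:
```python
from plan import *
from cell import r, imaging
sh=np.array([.6825,-.065,.06])
for yd in(-12.3,-5.5,0,-25,10):
    q,z=quat(np.radians(yd),np.radians(50)); p=sh+[0,0,.05]+z*r.hold_point_z
    print(yd,r.inverse_kinematics(p,q))
    try: r.move_l(p,q,v=.06); print("line ok",yd); break
    except r.Unreachable as e: print(yd,e)
else:
    q,z=quat(np.radians(-12.3),np.radians(50)); r.move_to(sh+[0,0,.08]+z*r.hold_point_z,q); yd=-12.3
s=r.read_state(); print(s["time_s"],s["opening"],s["force"],s["tool_pos"]-z*r.hold_point_z,s["joints"].round(2))
d={n:imaging.grab_frame(n) for n in("scene","side")}; pickle.dump(d,open("f2.pkl","wb"))
P=s["tool_pos"]-z*r.hold_point_z
def crop(n):
    u,v=proj(d[n],P)[0].astype(int); print(n,u,v); return cv2.resize(d[n]["img"][v-60:v+60,u-48:u+48,::-1],None,fx=4,fy=4,interpolation=cv2.INTER_CUBIC)
cv2.imwrite("pics/carry.png",np.hstack([crop("scene"),crop("side")]))
```

```text
-12.3 [ 0.7244663   0.57944448 -1.02372813  2.31112036  2.18105461  0.79319828
 -0.63484791]
-12.3 the arm cannot follow that straight line within its joint ranges
-5.5 [ 0.80607067  0.57262173 -1.02020514  2.31838337  2.32173429  0.66591625
 -0.61709204]
-5.5 the arm cannot follow that straight line within its joint ranges
0 [ 0.8711684   0.57415186 -1.01714004  2.31385859  2.44604173  0.56131498
 -0.6118266 ]
0 the arm cannot follow that straight line within its joint ranges
-25 [ 0.58125174  0.61523116 -1.02772234  2.26146708  1.9542393   1.02035378
 -0.68669166]
-25 the arm cannot follow that straight line within its joint ranges
10 [ 0.98117144  0.59397527 -1.01423209  2.28242368  2.70713031  0.37075676
 -0.64109102]
10 the arm cannot follow that straight line within its joint ranges
8.7667 0.053584564942145925 [-0.55826786 -0.30097129 -1.84331884] [ 0.68248342 -0.06506553  0.13987874] [ 0.73  0.49 -1.02  2.3   2.11  0.71 -0.6 ]
scene 243 265
side 401 173
```

View pics/carry.png

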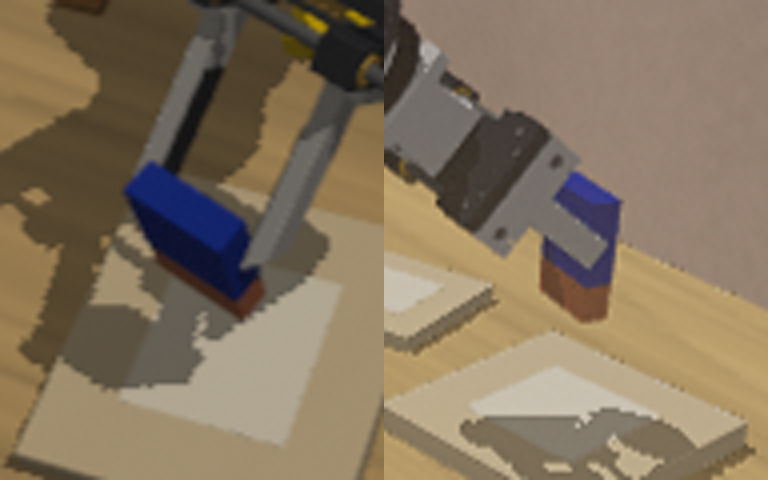

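The carried tile hangs upright over the pale patch: scene ≈(243,265), side ≈(401,173), with the side edge leaning about 6° where a true vertical there leans about 5.5°. I lower it in small steps until contact, release, and back out along the fingers.

Run:
```python
from plan import *
from cell import r, imaging
sh=np.array([.6825,-.065,.06]); q,z=quat(np.radians(-12.3),np.radians(50)); g=sh+z*r.hold_point_z
r.move_l(g+[0,0,.010],q,v=.08); r.sleep(.3); f0=r.read_state()["force"]
for h in np.arange(.009,-.0075,-.001):
    r.move_l(g+[0,0,h],v=.02); r.sleep(.1); f=r.read_state()["force"]-f0
    if f[2]>4: break
print("contact",h,f)
d=imaging.grab_frame("side"); pickle.dump(d,open("f3.pkl","wb"))
def save(d,name):
    u,v=proj(d,sh)[0].astype(int); cv2.imwrite(name,cv2.resize(d["img"][v-70:v+60,u-70:u+70,::-1],None,fx=4,fy=4,interpolation=cv2.INTER_CUBIC))
save(d,"pics/contact.png"); print(r.read_state()["time_s"])
```

```text
contact 0.001000000000000006 [-1.72654106 -0.57099673  5.7993167 ]
13.3917
```

View pics/contact.png

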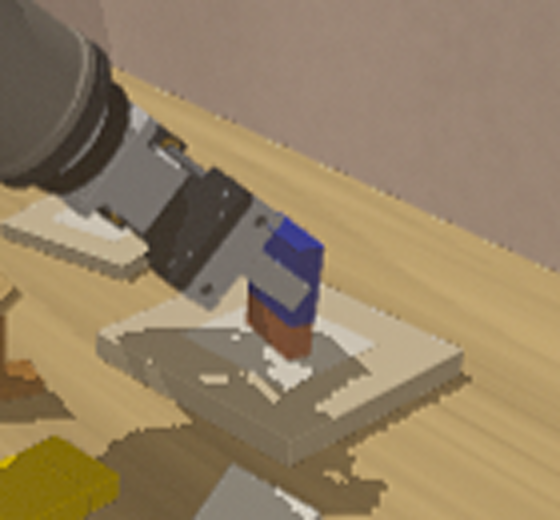

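Contact came at the predicted height (+1 mm), and the tile's foot sits on the patch (≈(285,345) in the crop), upright. Releasing.

Run:
```python
from plan import *
from cell import r, imaging
q,z=quat(np.radians(-12.3),np.radians(50)); sh=np.array([.6825,-.065,.06])
r.gripper_to(.09); r.sleep(.3); p=r.read_state()["tool_pos"]
for L in(.12,.09,.06):
    try: r.move_l(p-L*z,v=.06); print("back",L); break
    except r.Unreachable as e: print(L,e)
r.sleep(.5); s=r.read_state(); print(s["time_s"],s["force"],s["tool_pos"])
d={n:imaging.grab_frame(n) for n in("scene","side")}; pickle.dump(d,open("f4.pkl","wb"))
def crop(n):
    u,v=proj(d[n],sh)[0].astype(int); return cv2.resize(d[n]["img"][v-60:v+60,u-48:u+48,::-1],None,fx=4,fy=4,interpolation=cv2.INTER_CUBIC),(u-48,v-60)
a,b=crop("scene"),crop("side"); print(a[1],b[1]); cv2.imwrite("pics/done.png",np.hstack([a[0],b[0]]))
d0=pickle.load(open("f0.pkl","rb"))
for n,lo,hi in(("green",(50,120,40),(85,255,255)),("blue",(105,120,40),(135,255,255))):
  for c in d:
    for w in(d0,d):
        m=cv2.inRange(cv2.cvtColor(w[c]["img"],cv2.COLOR_RGB2HSV),lo,hi); M=cv2.moments(m); print(n,c,M["m10"]/M["m00"],M["m01"]/M["m00"],M["m00"]/255)
```

```text
0.12 the arm cannot follow that straight line within its joint ranges
back 0.09
16.575 [-0.24933593 -0.50172431  0.68250112] [ 0.62919632 -0.05341124  0.10671518]
(np.int64(201), np.int64(221)) (np.int64(350), np.int64(141))
green scene 444.71117166212537 237.22343324250681 367.0
green scene 444.77027027027026 237.3 370.0
green side 254.1875 172.3625 160.0
green side 254.2360248447205 172.32919254658384 161.0
blue scene 303.10779816513764 224.0275229357798 436.0
blue scene 235.57916666666668 283.20416666666665 480.0
blue side 316.02272727272725 204.0909090909091 264.0
blue side 399.1515151515151 188.75757575757575 66.0
```

View pics/done.png

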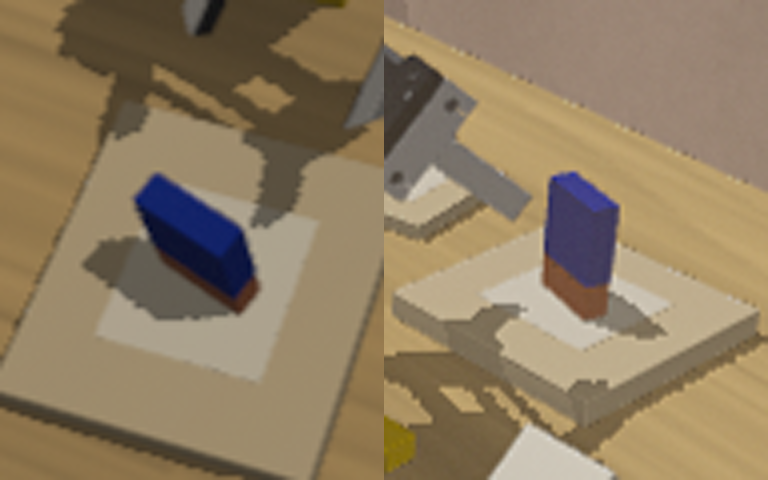

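The tile stands free and upright on the patch, with its foot edge from (160,255) to (240,312) in the left crop. The gripper is clear. One last numeric check of the centre and the white tile, then I hand in.

Run:
```python
from plan import *
from cell import r
d=pickle.load(open("f4.pkl","rb"));d0=pickle.load(open("f0.pkl","rb"))
P=onplane(d["scene"],np.array([(160,255),(240,312)])/4+[201,221]-.4,.02); u=np.array([np.cos(-.215),np.sin(-.215),0])
c=P.mean(0)-.009*u; e=np.linalg.norm(c[:2]-[.6825,-.065]); print("edge len",np.linalg.norm(P[0]-P[1]),"centre",c,"err",e)
w=np.abs(d["scene"]["img"][160:190,198:240].astype(int)-d0["scene"]["img"][160:190,198:240]).mean(); print("white diff",w)
if e<.014 and w<8: r.finish_job(); print("handed in")
```

```text
edge len 0.054489209155848366 centre [ 0.67938402 -0.06553086  0.02      ] err 0.00316087644215411
white diff 19.703174603174602
```

The centre is 3 mm off. The white tile's patch differs, possibly because of the arm's shadow, so I look at it.

Run:
```python
from h import *
d=pickle.load(open("f4.pkl","rb"));d0=pickle.load(open("f0.pkl","rb"))
cv2.imwrite("pics/white.png",np.hstack([cv2.resize(w[n]["img"][y:y+70,x:x+65,::-1],None,fx=3,fy=3) for n,x,y in(("scene",185,150),("side",355,240)) for w in(d0,d)]))
```

```text
(no output)
```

View pics/white.png

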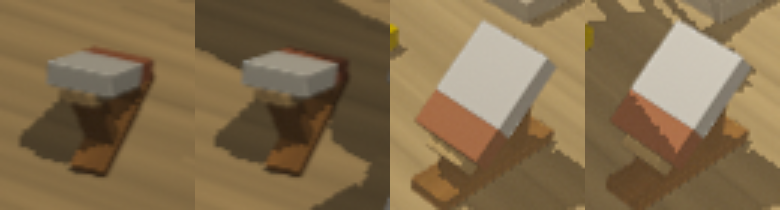

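The white tile sits at the same pixels in both views; only the arm's shadow changed. Handing in.

```bash
python3 -c "
from cell import r
r.finish_job(); print('handed in')"
```

```text
the job is handed in; nothing more can be done
handed in
```

The blue tile now stands on its clay foot, glazed end up, in the middle of the middle-sized kiln shelf, and the job is handed in. I gripped it across its width, lifted it off the rest, tipped it 50°, lowered it until it touched, released it and backed the gripper out about 90 mm. The robot's clock read about 17 s at the last check.

**Position:** the tile's centre is about 3 mm from the shelf's middle, measured from one foot edge in one view. The edge measured 54.5 mm against a true 54 mm.

**Upright:** it looks upright and free-standing in both views. I did not measure its angle after release; while still held it was about 1° off vertical. Height was not measured separately, but contact came 1 mm above the predicted height.

**Bystanders:** the green tile's position in the images changed by less than 0.1 pixel. An automatic comparison flagged the white tile, but the enlarged before-and-after crops show only the arm's shadow falling on it.

**Disagreement:** my first two-view measurement put the blue tile's centre at a height of 59 mm instead of the stated 63 mm. I used the stated value.

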